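# Return the stray spice jar to its rack

## Robot

A 7-joint arm with a two-finger parallel gripper is mounted at the origin on a cart in front of the work surface, level with it; the furniture and walls round the work are solid. World frame = base frame: x ahead of the robot, y to its left, z up, the work surface at z = 0. Lengths are in m, angles in rad, forces in N, time in s.
With the tool pointing down it reaches from about 0.4 to 0.875 m from the base axis. Payload 6.5 kg.
Tool frame: the origin (TCP) lies between the finger pads; the fingertips stand 25 mm ahead of it and the grasp point (between the pads) lies 6 mm ahead of it; z points along the fingers, y is the line along which they close (so a half turn about z gives the same grasp; the last joint's range is limited). The gripper opens to 88 mm and grips with 3 to 60 N. Pads are 18 mm wide; open, the fingers measure 123 mm over their backs; the gripper's body (75 mm by 187 mm) begins 45 mm behind the grasp point.
Start: joints at [-1.167, 0.536, -0.004, 1.538, 0.003, 1.067, -0.071], TCP at [0.294, 0.58, 0.264] pointing down, gripper open.
Joint ranges: [-2.7, 2.7], [-0.37, 2.16], [-1.27, 1.26], [0.24, 2.4], [-1.31, 4.45], [0.19, 1.91], [-2.76, 2.76]. Speed limits (rad/s): [2.39, 2.39, 3.14, 3.14, 3.14, 3.14, 3.14].

## Interface

Orientations are given as a unit quaternion [x, y, z, w].
In Python, from cell import arm gives the robot as it stands. The module is installed in compiled form; this text tells all that it offers.
- The arm moves only by the shell command python3 -m pendant 'ROWS' [FORCE]. ROWS is JSON, a list of rows, each an object of numbers: "tx", "ty", "tz": the shift along the tool's x, y, z in mm; "rx", "ry", "rz": the turn, a rotation vector about the tool's x, y, z in degrees; "hand": the finger opening in mm, from 0 to 88.1. A call has 1 to 5 rows; each row shifts and turns the commanded pose from where the row before left it, along the tool's axes as they then stand; what a row does not reach is not made up. A row lasts 1/12 s, in which the tool goes at most 41.7 mm and 7.16 degrees, less where a joint would pass 70% of its speed; a pose out of reach is approached as far as the arm can. A call with a gripper value outside its range is refused whole. The fingers move at their own pace and stop on an object; FORCE is the grip in N (left out, the last holds). Time passes only in rows, so rows that do not move let the fingers close. It gives the time, the measured TCP pose, the force, the opening and the grip force at its end, in the units of the state.
- arm.get_obs(): the state, without advancing time (a new reading comes with each control period).
- arm.capture(name): name is "side" or "top"; returns a dict with "img" (384x512x3 uint8, blue, green, red), "range_z" (384x512 float32, m along the optical axis (not along the pixel's ray), 0 where there is no reading), "vertical_fov" (degrees; the focal length in pixels is half the picture's height over the tangent of half this angle, whatever the lens; pixels are square), "cx", "cy" (the principal point, pixels), "T" (4x4, takes a point from camera to world coordinates). Camera axes: x right, y down, z forward; pixel columns grow to the right and rows downward; lengths in m; the calibration is good to about 2 mm. A picture is of the moment at which its call begins.
- arm.job_done(): hands the job in; it is judged then, once.
The state is a dict: "t": time; "joints": joint angles; "dq": joint speeds; "tau": joint torques, N m; "ee_pos": TCP position; "orientation": TCP orientation; "wrist_force": force on the tool from outside, world axes, zero at the start; "ft_torque": the same for the moment, N m; "opening": opening from 0.0 (shut) to 1.0 (fully open); "grip_force": force on a finger pad.
Only numpy, scipy, OpenCV 4.12 (cv2) and the standard library are available. Lean on these libraries where they do the work, as an engineer would, in place of code of your own. Each camera call takes 0.05 s, during which the arm holds its last target. There are 200 camera calls.

## Task

Tidy up after cooking: take the spice jar with the dark brown lid that was left out on the worktop and stand it upright in the empty well of the wooden spice rack, next to the jar already there. Lower it in until it stands on the bottom of the well before you let go, and leave the other jar standing in its own well.

Things in the scene. Friction and masses are not known exactly. Their poses are not given: they have to be found in the camera images.
- stray_jar: Spice jar to put away: glass cylinder, brown contents, orange-brown label, dark brown lid; diameter 41 mm, height 105 mm (top 20 mm: lid, 40 mm across), 0.08 to 0.16 kg. Upright on the worktop, left of the rack. Origin: centre of its underside, z up. A salt shaker (grey cap) and a honey jar (yellow lid), up to 90 mm tall, stand 110 mm or more away, centre to centre; the three swap places.
- rack: The spice rack: a fixed (immovable) oak block 170 mm long (its x), 86 mm wide (its y) and 45 mm high, with two round wells in its top, 62 mm in diameter and 38 mm deep, at x = -40 mm and x = +40 mm, y = 0. Origin at the centre of its underside, z up. It stands flat on the worktop, turned any way about the vertical.
- empty_well (a point): Centre of the floor of the empty well (in the rack's frame x = +40 mm, y = 0, 7 mm above the worktop). The rack's top is 38 mm above this point. A jar standing here is ready.
- rack_jar: The other spice jar, which already stands in the other well (80 mm from the empty one, centre to centre): green contents, dark label, dark brown lid; 41 mm in diameter, 105 mm tall, so its top is about 112 mm above the worktop. Origin at the centre of its underside.
Not all that is in view belongs to the job. Leave any pink look-alike of the stray_jar alone.

How it is judged:
By the outcome, as a careful person would: the job done as asked, in the order asked, and still so for the second after the job is handed in, with the robot touching nothing.
It also fails if it takes over 32 s, if anything falls off the work surface, if the arm or the gripper's body presses on something with over 40 N, if the wrist force passes 120 N, or if a joint passes its speed limit or range.

## Working session

There is one attempt and no reset: what is moved stays moved. The work goes in short steps, Python scripts to look and compute and a shell command to move; the robot and the scene stay as the last step left them, time stands still between calls to the robot, and variables do not carry over. Pictures are saved under pics/ and viewed, at most 10 in all, crops included, and the job is handed in when it is done.

```bash
mkdir -p pics
cat > h.py <<'E'
import numpy as np, cv2
from cell import arm
def cap(n):
    c=arm.capture(n); c['f']=c['img'].shape[0]/2/np.tan(np.radians(c['vertical_fov'])/2); return c
def cloud(c):
    z=c['range_z']; v,u=np.indices(z.shape)
    p=np.stack([(u-c['cx'])/c['f']*z,(v-c['cy'])/c['f']*z,z],-1)
    return p@c['T'][:3,:3].T+c['T'][:3,3]
def ray(c,u,v,h):
    d=c['T'][:3,:3]@np.array([(u-c['cx'])/c['f'],(v-c['cy'])/c['f'],1]); o=c['T'][:3,3]
    return o+d*(h-o[2])/d[2]
E
python3 - <<'E'
from h import *
ims=[]
for n in("top","side"):
    c=cap(n); np.savez(n+'.npz',**c); ims.append(c['img']); print(n,c['f'],c['cx'],c['cy'],c['T'].round(3).tolist(), (c['range_z']>0).mean())
    cv2.imwrite(f'pics/{n}.png',cv2.resize(c['img'],(800,600)))
o=arm.get_obs();print({k:np.round(v,3).tolist() for k,v in o.items()})
E
```

```text
top 383.3131000116593 255.80839386635893 194.28008672343734 [[-0.008, -0.991, 0.136, 0.43], [-1.0, 0.01, 0.015, -0.081], [-0.016, -0.136, -0.991, 0.892], [0.0, 0.0, 0.0, 1.0]] 0.9960734049479166
side 349.85104737114733 254.15963116638858 188.75304525332007 [[-0.981, -0.165, 0.099, 0.45], [-0.193, 0.857, -0.478, 0.317], [-0.006, -0.488, -0.873, 0.779], [0.0, 0.0, 0.0, 1.0]] 0.9960225423177084
{'t': 0.1, 'joints': [-1.167, 0.537, -0.004, 1.539, 0.003, 1.067, -0.071], 'dq': [-0.001, -0.001, 0.001, -0.003, 0.001, -0.0, -0.001], 'tau': [0.002, -57.208, 0.994, -25.223, -0.056, 0.013, 0.0], 'ee_pos': [0.294, 0.579, 0.263], 'orientation': [0.233, 0.973, -0.001, -0.0], 'wrist_force': [-0.143, -0.589, 0.662], 'ft_torque': [-0.069, 0.018, 0.02], 'grip_force': 0.0, 'opening': 1.001}
```

View pics/top.png

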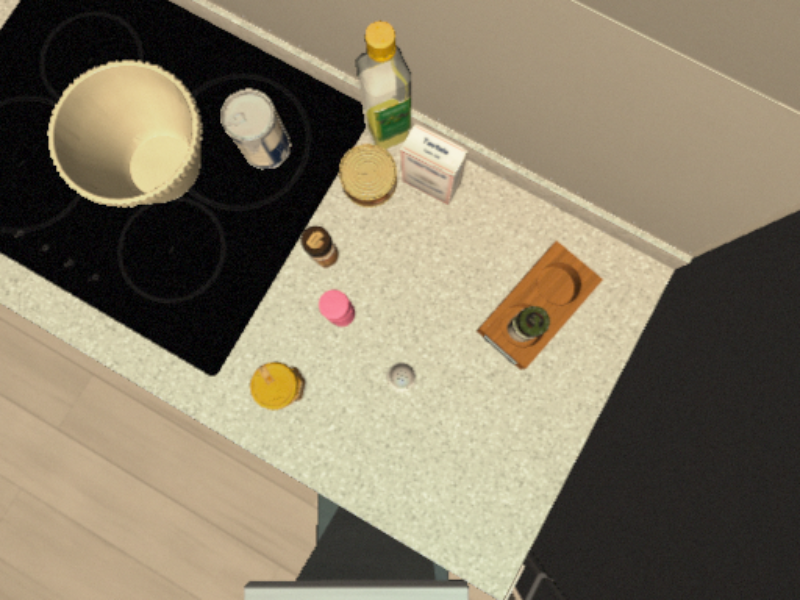

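View pics/side.png

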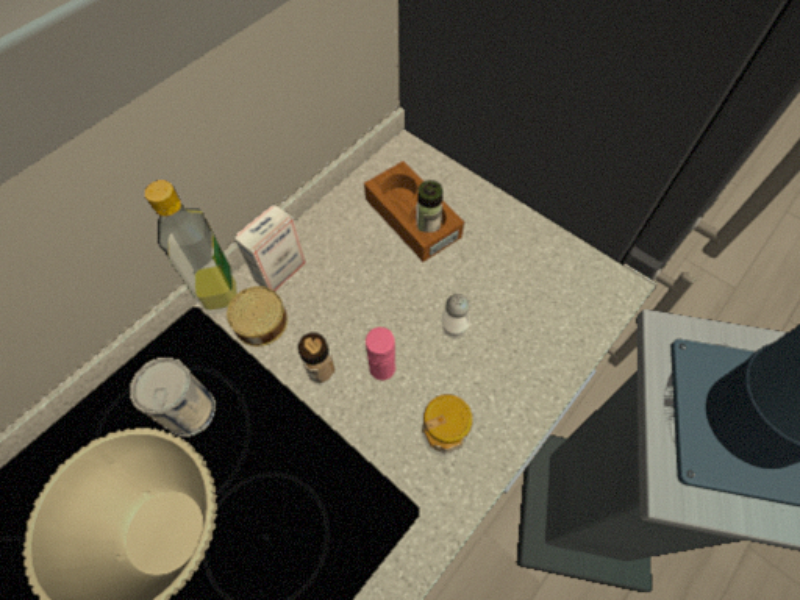

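The top view (800x600) shows the stray jar's lid at (318,240), the pink look-alike at (335,305), the rack around (540,305) with its empty well at (562,285) and the green jar at (530,322). The side view shows the jar at (315,350) and the empty well at (400,190).

```bash
cat > m.py <<'E'
from h import *
for n in("top","side"):
    c=dict(np.load(n+'.npz')); P=cloud(c); hsv=cv2.cvtColor(c['img'],cv2.COLOR_BGR2HSV)
    H,S,V=[hsv[...,i].astype(int) for i in range(3)]
    print(n,'worktop z',np.median(P[(abs(P[...,2])<.015)][:,2]))
    cc={'top':[(318,240),(335,305),(530,322),(370,170),(435,165),(275,386),(401,376)],'side':[(314,348),(381,340),(430,195),(257,315),(268,245),(448,418),(457,303)]}[n]
    for nm,(a,b) in zip(['stray','pink','rackjar','cork','box','honey','salt'],cc):
        u0,v0=a*.64,b*.64; v,u=np.indices(H.shape); near=np.hypot(u-u0,v-v0)<32
        zt=np.percentile(P[...,2][np.hypot(u-u0,v-v0)<5],80)
        m=near&(abs(P[...,2]-zt)<.008); 
        k,lab,st,ce=cv2.connectedComponentsWithStats(m.astype(np.uint8)); l=lab[int(v0),int(u0)]
        m=lab==l; q=P[m]; (cu,cv),r=cv2.minEnclosingCircle(np.argwhere(m)[:,::-1].astype(np.float32))
        print(nm,'ztop',zt.round(4),'mid',((q.max(0)+q.min(0))/2).round(3),'ext',(q.max(0)-q.min(0)).round(3),'circ',ray(c,cu,cv,zt)[:2].round(4),m.sum())
    # rack top
    m=(H<16)&(S>110)&(abs(P[...,2]-.045)<.008)
    m=cv2.morphologyEx(m.astype(np.uint8),cv2.MORPH_OPEN,np.ones((3,3)))
    k,lab,st,ce=cv2.connectedComponentsWithStats(m); l=1+st[1:,4].argmax(); q=P[lab==l]
    rc=cv2.minAreaRect((q[:,:2]*1000).astype(np.float32)); print('rack',rc,'z',np.median(q[:,2]),cv2.boxPoints(rc).round(0).tolist(),len(q))
    # well hole: points within rect with z<.03
    inside=np.array([cv2.pointPolygonTest(cv2.boxPoints((rc[0],(rc[1][0]-8,rc[1][1]-8),rc[2])),(float(p[0]*1000),float(p[1]*1000)),False)>0 for p in P.reshape(-1,3)]).reshape(H.shape)
    w=P[inside&(P[...,2]<.03)]; f=w[w[:,2]<.012]
    print('well pts',w.mean(0) if len(w) else 0,len(w),'floor',np.median(f,0) if len(f) else 0,len(f))
    # stove edge / fridge heights near
    big=P[(P[...,2]>.12)&(P[...,0]<1.0)]; print('tall near rack x,y:',big[np.hypot(big[:,0]-rc[0][0]/1000,big[:,1]-rc[0][1]/1000).argmin()] )
E
python3 m.py
```

```text
top worktop z 0.0019598089302919064
stray ztop 0.107 mid [0.626 0.045 0.104] ext [0.038 0.04  0.011] circ [0.6254 0.0442] 284
pink ztop 0.1072 mid [0.538 0.02  0.105] ext [0.038 0.038 0.011] circ [0.5376 0.0197] 294
rackjar ztop 0.1142 mid [ 0.512 -0.243  0.111] ext [0.039 0.041 0.01 ] circ [ 0.512  -0.2424] 315
cork ztop 0.039 mid [ 0.752 -0.03   0.039] ext [0.1   0.101 0.015] circ [ 0.7577 -0.0343] 1126
box ztop 0.1291 mid [ 0.742 -0.115  0.127] ext [0.075 0.088 0.012] circ [ 0.7399 -0.1154] 778
honey ztop 0.0885 mid [0.432 0.101 0.086] ext [0.06  0.062 0.011] circ [0.4316 0.1008] 724
salt ztop 0.0899 mid [ 0.443 -0.07   0.087] ext [0.031 0.031 0.01 ] circ [ 0.4433 -0.0698] 163
rack ((544.3946533203125, -268.11328125), (86.12622833251953, 170.30931091308594), 47.74808883666992) z 0.04575473732615687 [[452.0, -243.0], [578.0, -357.0], [636.0, -293.0], [510.0, -179.0]] 1717
well pts [ 0.56183521 -0.28366565  0.0100629 ] 730 floor [ 0.56868278 -0.29147469  0.00800524] 616
tall near rack x,y: [ 0.68818052 -0.34636462  0.35173717]
side worktop z 0.0022447747995753
stray ztop 0.1069 mid 
[... 287 characters left out ...]
0.02   0.038] ext [0.117 0.086 0.016] circ [ 0.758  -0.0215] 1019
box ztop 0.1219 mid [ 0.74  -0.115  0.122] ext [0.073 0.089 0.016] circ [ 0.742  -0.1177] 591
honey ztop 0.0886 mid [0.431 0.102 0.086] ext [0.063 0.063 0.01 ] circ [0.4303 0.1048] 775
salt ztop 0.0897 mid [ 0.442 -0.067  0.087] ext [0.029 0.03  0.01 ] circ [ 0.4418 -0.0645] 126
rack ((543.146484375, -267.311279296875), (86.89982604980469, 170.76820373535156), 47.694332122802734) z 0.04548542902933039 [[451.0, -242.0], [577.0, -357.0], [636.0, -293.0], [509.0, -178.0]] 865
well pts [ 0.56317681 -0.3004454   0.01423148] 299 floor [ 0.57182931 -0.30976027  0.00824268] 167
tall near rack x,y: [ 0.68755275 -0.34472472  0.17805899]
```

```bash
cat > o.py <<'E'
from h import *
Q=[]
for n in("top","side"): Q.append(cloud(dict(np.load(n+'.npz'))).reshape(-1,3))
Q=np.vstack(Q); d=np.array([.741,-.671]);nn=np.array([.671,.741])
def near(nm,c,zmin,R=.25):
    r=Q[:,:2]-c; a=r@d;b=r@nn; m=(Q[:,2]>zmin)&(np.hypot(a,b)<R)
    print(nm,m.sum())
    # coarse cells
    cells={}
    for x,y,z in zip(a[m],b[m],Q[m,2]):
        k=(round(x/.04)*40,round(y/.04)*40); cells.setdefault(k,[]).append(z)
    print({k:(round(min(v),2),round(max(v),2),len(v)) for k,v in cells.items() if len(v)>3})
near('well',np.array([.5735,-.2945]),.12,.2)
near('stray',np.array([.625,.045]),.115,.25)
m=(Q[:,2]>.17)&(Q[:,0]>.2)&(Q[:,0]<.75)&(Q[:,1]>-.42)
q=Q[m]; cells={}
for x,y,z in q: cells.setdefault((round(x*20)/20,round(y*20)/20),[]).append(z)
print({k:(round(max(v),2),len(v)) for k,v in cells.items() if len(v)>5})
o=arm.get_obs(); print(o['t'])
E
python3 o.py
```

```text
well 41110
{(80, 160): (np.float64(0.12), np.float64(0.43), 3634), (120, 160): (np.float64(0.12), np.float64(0.44), 196), (120, 120): (np.float64(0.12), np.float64(0.46), 4414), (120, 80): (np.float64(0.12), np.float64(0.49), 5127), (120, 40): (np.float64(0.12), np.float64(0.51), 5562), (80, 120): (np.float64(0.12), np.float64(0.44), 140), (120, 0): (np.float64(0.12), np.float64(0.48), 4347), (120, -40): (np.float64(0.12), np.float64(0.43), 1996), (160, -40): (np.float64(0.12), np.float64(0.4), 1125), (160, -80): (np.float64(0.12), np.float64(0.37), 2212), (160, -120): (np.float64(0.12), np.float64(0.31), 496), (120, -160): (np.float64(0.12), np.float64(0.29), 1374), (80, -160): (np.float64(0.12), np.float64(0.32), 1793), (40, -160): (np.float64(0.12), np.float64(0.35), 2213), (0, -160): (np.float64(0.12), np.float64(0.37), 2650), (-40, -160): (np.float64(0.12), np.float64(0.38), 426), (-40, -200): (np.float64(0.12), np.float64(0.4), 2831), (-80, -200): (np.float64(0.12), np.float64(0.4), 532), (0, -200): (np.float64(0.12), np.float64(0.32), 41)}
stray 18192
{(-40, -240): (np.float64
[... 1686 characters left out ...]
): (np.float64(0.46), 1420), (0.7, -0.3): (np.float64(0.49), 4937), (0.7, -0.35): (np.float64(0.51), 6832), (0.65, -0.35): (np.float64(0.47), 166), (0.65, -0.4): (np.float64(0.47), 4238), (0.7, -0.4): (np.float64(0.46), 24), (0.45, -0.4): (np.float64(0.38), 1757), (0.4, -0.4): (np.float64(0.42), 4511), (0.35, -0.4): (np.float64(0.42), 372), (0.35, -0.35): (np.float64(0.46), 5684), (0.3, -0.35): (np.float64(0.48), 6204), (0.3, -0.3): (np.float64(0.46), 1427), (0.25, -0.3): (np.float64(0.43), 5589), (0.2, -0.3): (np.float64(0.44), 2302), (0.55, 0.25): (np.float64(0.72), 6402), (0.5, 0.25): (np.float64(0.72), 2577), (0.45, 0.3): (np.float64(0.78), 782), (0.5, 0.2): (np.float64(0.71), 1975)}
0.1
```

Run:
```python
from h import *
c=dict(np.load('side.npz')); P=cloud(c); m=(P[...,2]>.6)&(c['range_z']>0)
v,u=np.where(m); print(u.min(),u.max(),v.min(),v.max(),m.sum(),P[m].min(0),P[m].max(0),c['range_z'][m].min())
from scipy.spatial.transform import Rotation as R
o=arm.get_obs(); T=R.from_quat(o['orientation']).as_matrix(); print(T.round(3))
print('shift to above jar (mm, tool)',(T.T@(np.array([.625,.045,.264])-o['ee_pos'])*1000).round(1))
```

```text
0 184 0 117 10954 [0.50159018 0.19591355 0.69626046] [0.54056882 0.26277416 0.72129419] 0.091669984
[[-0.892  0.453 -0.001]
 [ 0.453  0.892 -0.001]
 [-0.    -0.002 -1.   ]]
shift to above jar (mm, tool) [-5.369e+02 -3.265e+02 -5.000e-01]
```

```bash
python3 -m pendant '[{"tx":-34,"ty":-20,"tz":0,"hand":68},{"tx":-34,"ty":-20},{"tx":-34,"ty":-20},{"tx":-34,"ty":-20},{"tx":-34,"ty":-20}]' 20; python3 -m pendant '[{"tx":-34,"ty":-20},{"tx":-34,"ty":-20},{"tx":-34,"ty":-20},{"tx":-34,"ty":-20},{"tx":-34,"ty":-20}]'
```

```text
invalid input
invalid input
```

```bash
python3 -m pendant '[{"tx":-34,"ty":-20,"tz":0,"rx":0,"ry":0,"rz":0,"hand":68},{"tx":-34,"ty":-20,"tz":0,"rx":0,"ry":0,"rz":0,"hand":68},{"tx":-34,"ty":-20,"tz":0,"rx":0,"ry":0,"rz":0,"hand":68},{"tx":-34,"ty":-20,"tz":0,"rx":0,"ry":0,"rz":0,"hand":68},{"tx":-34,"ty":-20,"tz":0,"rx":0,"ry":0,"rz":0,"hand":68}]' 20
```

```text
t: 0.52
ee_pos: [0.4011, 0.4115, 0.2634]
orientation: [0.233, 0.973, -0.0, -0.0]
wrist_force: [0.5, 0.2, 1.2]
opening: 0.773
grip_force: 0.0
```

```bash
python3 -m pendant '[{"tx":-33,"ty":-20,"tz":0,"rx":0,"ry":0,"rz":0,"hand":68},{"tx":-33,"ty":-20,"tz":0,"rx":0,"ry":0,"rz":0,"hand":68},{"tx":-33,"ty":-20,"tz":0,"rx":0,"ry":0,"rz":0,"hand":68},{"tx":-33,"ty":-20,"tz":0,"rx":0,"ry":0,"rz":0,"hand":68},{"tx":-33,"ty":-20,"tz":0,"rx":0,"ry":0,"rz":0,"hand":68}]'
python3 -m pendant '[{"tx":-33,"ty":-20,"tz":0,"rx":0,"ry":0,"rz":0,"hand":68},{"tx":-33,"ty":-20,"tz":0,"rx":0,"ry":0,"rz":0,"hand":68},{"tx":-33,"ty":-20,"tz":0,"rx":0,"ry":0,"rz":0,"hand":68},{"tx":-33,"ty":-20,"tz":0,"rx":0,"ry":0,"rz":0,"hand":68},{"tx":-33,"ty":-20,"tz":0,"rx":0,"ry":0,"rz":0,"hand":68}]'
python3 -m pendant '[{"tx":0,"ty":0,"tz":0,"rx":0,"ry":0,"rz":5.1,"hand":68},{"tx":0,"ty":0,"tz":0,"rx":0,"ry":0,"rz":5.1,"hand":68},{"tx":0,"ty":0,"tz":0,"rx":0,"ry":0,"rz":5.1,"hand":68},{"tx":0,"ty":0,"tz":0,"rx":0,"ry":0,"rz":0,"hand":68}]'
cat > go.py <<'E'
import sys; from h import *
from scipy.spatial.transform import Rotation as R
t=np.array([float(a) for a in sys.argv[1:4]]); o=arm.get_obs(); T=R.from_quat(o['orientation']).as_matrix()
print('t',o['t'],'pos',np.round(o['ee_pos'],4),'yaw_y',np.degrees(np.arctan2(T[1,1],T[0,1])).round(2),'tilt',T[:,2].round(4),'shift',(T.T@(t-o['ee_pos'])*1000).round(1),'j',np.round(o['joints'],2),'op',o['opening'])
E
python3 go.py .6245 .0455 .264
```

```text
t: 0.93
ee_pos: [0.5029, 0.2477, 0.2636]
orientation: [0.233, 0.973, -0.0, -0.0]
wrist_force: [2.0, 0.0, 0.8]
opening: 0.775
grip_force: 0.0
t: 1.35
ee_pos: [0.6048, 0.084, 0.2635]
orientation: [0.233, 0.973, -0.0, -0.0]
wrist_force: [-0.3, 1.1, 0.3]
opening: 0.773
grip_force: 0.0
t: 1.68
ee_pos: [0.6041, 0.0856, 0.2632]
orientation: [0.362, 0.932, -0.0, -0.0]
wrist_force: [-0.9, 0.4, -1.1]
opening: 0.77
grip_force: 0.0
t 1.6833 pos [0.6041 0.0856 0.2632] yaw_y 47.59 tilt [-9.e-04 -3.e-04 -1.e+00] shift [-42.1 -15.8  -0.8] j [-0.37  0.47  0.21  1.66 -0.11  1.02  0.71] op 0.7699391020189826
```

```bash
python3 -m pendant '[{"tx":-21,"ty":-8,"tz":0,"rx":0,"ry":0,"rz":0,"hand":68},{"tx":-21,"ty":-8,"tz":0,"rx":0,"ry":0,"rz":0,"hand":68},{"tx":0,"ty":0,"tz":35,"rx":0,"ry":0,"rz":0,"hand":68},{"tx":0,"ty":0,"tz":35,"rx":0,"ry":0,"rz":0,"hand":68},{"tx":0,"ty":0,"tz":30,"rx":0,"ry":0,"rz":0,"hand":68}]' >/dev/null
python3 -m pendant '[{"tx":0,"ty":0,"tz":0,"rx":0,"ry":0,"rz":0,"hand":68},{"tx":0,"ty":0,"tz":0,"rx":0,"ry":0,"rz":0,"hand":68}]'
python3 go.py .625 .0455 .079
python3 - <<'E'
from h import *
c=cap('side');d=cap('top')
cv2.imwrite('pics/a.png',np.hstack([cv2.resize(c['img'][150:290,130:300],(400,330)),cv2.resize(d['img'][80:250,120:300],(400,330))]))
E
```

```text
t: 2.27
ee_pos: [0.6236, 0.0457, 0.1627]
orientation: [0.359, 0.933, -0.001, -0.002]
wrist_force: [0.3, 0.2, 1.2]
opening: 0.771
grip_force: 0.0
t 2.2667 pos [0.6236 0.0457 0.1627] yaw_y 47.9 tilt [-3.4e-03 -5.0e-04 -1.0e+00] shift [-1.4  1.  83.7] j [-0.28  0.62  0.19  1.69 -0.15  0.85  0.81] op 0.7709972081557769
```

View pics/a.png

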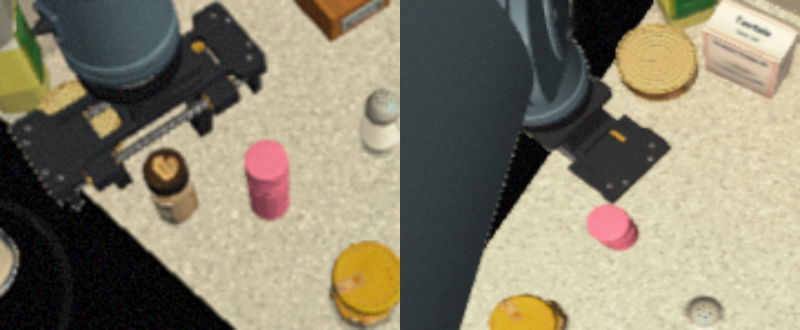

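The left half (side view) shows the fingers at (110,175) and (200,120), straddling the jar's lid at (165,175) from above, with the pink jar clear at (268,180). The right half (top view) shows the gripper clear of everything.

```bash
python3 -m pendant '[{"tx":-1.4,"ty":1,"tz":14,"rx":0,"ry":0,"rz":0,"hand":68},{"tx":0,"ty":0,"tz":14,"rx":0,"ry":0,"rz":0,"hand":68},{"tx":0,"ty":0,"tz":14,"rx":0,"ry":0,"rz":0,"hand":68},{"tx":0,"ty":0,"tz":0,"rx":0,"ry":0,"rz":0,"hand":68}]'
python3 go.py .625 .0455 .079
```

```text
t: 2.7
ee_pos: [0.625, 0.0455, 0.1195]
orientation: [0.36, 0.933, -0.001, -0.001]
wrist_force: [-0.8, 0.4, -0.8]
opening: 0.77
grip_force: 0.0
t 2.7 pos [0.625  0.0455 0.1195] yaw_y 47.82 tilt [-3.1e-03 -3.0e-04 -1.0e+00] shift [-0.1  0.  40.5] j [-0.27  0.68  0.18  1.7  -0.16  0.77  0.82] op 0.7702947315381147
```

```bash
python3 -m pendant '[{"tx":0,"ty":0,"tz":14,"rx":0,"ry":0,"rz":0,"hand":68},{"tx":0,"ty":0,"tz":14,"rx":0,"ry":0,"rz":0,"hand":68},{"tx":0,"ty":0,"tz":12,"rx":0,"ry":0,"rz":0,"hand":68},{"tx":0,"ty":0,"tz":0,"rx":0,"ry":0,"rz":0,"hand":68}]'
python3 -m pendant '[{"tx":0,"ty":0,"tz":0,"rx":0,"ry":0,"rz":0,"hand":45},{"tx":0,"ty":0,"tz":0,"rx":0,"ry":0,"rz":0,"hand":38},{"tx":0,"ty":0,"tz":0,"rx":0,"ry":0,"rz":0,"hand":30},{"tx":0,"ty":0,"tz":0,"rx":0,"ry":0,"rz":0,"hand":30},{"tx":0,"ty":0,"tz":0,"rx":0,"ry":0,"rz":0,"hand":30}]' 20
python3 go.py .625 .0455 .079
```

```text
t: 3.03
ee_pos: [0.6244, 0.0454, 0.0787]
orientation: [0.36, 0.933, -0.001, -0.002]
wrist_force: [-1.3, -0.1, 0.6]
opening: 0.769
grip_force: 0.0
t: 3.45
ee_pos: [0.6269, 0.0455, 0.0824]
orientation: [0.36, 0.933, 0.0, 0.001]
wrist_force: [-0.5, -0.7, 1.7]
opening: 0.456
grip_force: 20.0
t 3.45 pos [0.6269 0.0455 0.0824] yaw_y 47.78 tilt [ 1.2e-03  2.0e-04 -1.0e+00] shift [ 1.4 -1.3  3.4] j [-0.26  0.74  0.17  1.71 -0.17  0.71  0.83] op 0.4560249793914168
```

```bash
python3 -m pendant '[{"tx":0,"ty":0,"tz":-10,"rx":0,"ry":0,"rz":0,"hand":30},{"tx":0,"ty":0,"tz":-22,"rx":0,"ry":0,"rz":0,"hand":30},{"tx":0,"ty":0,"tz":-32,"rx":0,"ry":0,"rz":0,"hand":30},{"tx":0,"ty":0,"tz":-32,"rx":0,"ry":0,"rz":0,"hand":30},{"tx":0,"ty":0,"tz":-32,"rx":0,"ry":0,"rz":0,"hand":30}]' 25
python3 -m pendant '[{"tx":0,"ty":0,"tz":-14,"rx":0,"ry":0,"rz":0,"hand":30},{"tx":0,"ty":0,"tz":0,"rx":0,"ry":0,"rz":0,"hand":30}]'
python3 go.py .5735 -.2945 .220
python3 - <<'E'
from h import *
c=cap('side');d=cap('top')
cv2.imwrite('pics/b.png',np.hstack([cv2.resize(c['img'][80:290,100:350],(400,336)),cv2.resize(d['img'][80:250,120:300],(400,336))]))
E
```

```text
t: 3.87
ee_pos: [0.6259, 0.0453, 0.2117]
orientation: [0.36, 0.933, -0.0, -0.0]
wrist_force: [0.2, 0.3, -1.1]
opening: 0.457
grip_force: 25.0
t: 4.03
ee_pos: [0.6286, 0.0455, 0.2286]
orientation: [0.36, 0.933, 0.002, 0.003]
wrist_force: [0.5, -0.9, -1.7]
opening: 0.457
grip_force: 25.0
t 4.0333 pos [0.6286 0.0455 0.2286] yaw_y 47.77 tilt [ 0.0077  0.0012 -1.    ] shift [-187.7 -288.8    7.8] j [-0.29  0.54  0.21  1.64 -0.13  0.96  0.8 ] op 0.4569586881266828
```

View pics/b.png

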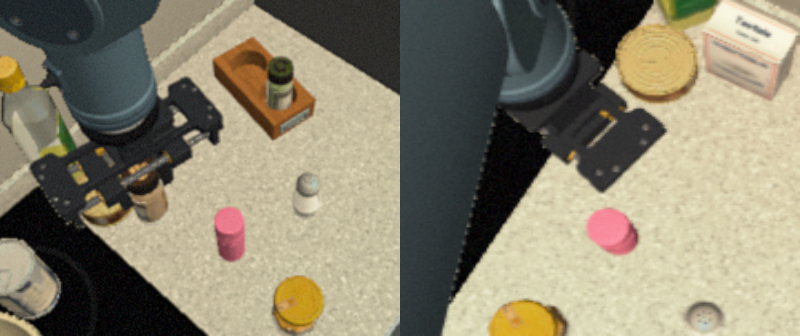

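The jar is held upright between the fingers (side view, left half, about (148,195)), off the worktop. The rack and its jar at (265,90) are undisturbed.

```bash
python3 -m pendant '[{"tx":-14,"ty":-20,"tz":0,"rx":0,"ry":0,"rz":0,"hand":30},{"tx":-19,"ty":-29,"tz":0,"rx":0,"ry":0,"rz":0,"hand":30},{"tx":-19,"ty":-29,"tz":0,"rx":0,"ry":0,"rz":0,"hand":30},{"tx":-19,"ty":-29,"tz":0,"rx":0,"ry":0,"rz":0,"hand":30},{"tx":-19,"ty":-29,"tz":0,"rx":0,"ry":0,"rz":0,"hand":30}]'
python3 -m pendant '[{"tx":-19,"ty":-29,"tz":0,"rx":0,"ry":0,"rz":0,"hand":30},{"tx":-19,"ty":-29,"tz":0,"rx":0,"ry":0,"rz":0,"hand":30},{"tx":-19,"ty":-29,"tz":0,"rx":0,"ry":0,"rz":0,"hand":30},{"tx":-19,"ty":-29,"tz":0,"rx":0,"ry":0,"rz":0,"hand":30},{"tx":-12,"ty":-20,"tz":0,"rx":0,"ry":0,"rz":0,"hand":30}]'
python3 -m pendant '[{"tx":0,"ty":0,"tz":0,"rx":0,"ry":0,"rz":0,"hand":30},{"tx":0,"ty":0,"tz":0,"rx":0,"ry":0,"rz":0,"hand":30},{"tx":0,"ty":0,"tz":0,"rx":0,"ry":0,"rz":0,"hand":30}]'
python3 go.py .5735 -.2945 .220
```

```text
t: 4.55
ee_pos: [0.5999, -0.1169, 0.2215]
orientation: [0.36, 0.933, -0.001, -0.002]
wrist_force: [0.1, -0.5, -0.7]
opening: 0.458
grip_force: 25.0
t: 4.97
ee_pos: [0.5728, -0.2792, 0.2216]
orientation: [0.362, 0.932, -0.001, -0.002]
wrist_force: [-0.1, 0.2, -1.4]
opening: 0.457
grip_force: 25.0
t: 5.22
ee_pos: [0.575, -0.2741, 0.222]
orientation: [0.36, 0.933, 0.0, -0.001]
wrist_force: [1.0, 0.1, -0.8]
opening: 0.46
grip_force: 25.0
t 5.2167 pos [ 0.575  -0.2741  0.222 ] yaw_y 47.83 tilt [-0.0024  0.002  -1.    ] shift [-12.6 -16.1   2. ] j [ 0.2   0.57  0.25  1.62 -0.17  0.98  1.34] op 0.45998261757979053
```

```bash
python3 -m pendant '[{"tx":-6,"ty":-8,"tz":0,"rx":0,"ry":0,"rz":0,"hand":30},{"tx":-6.5,"ty":-8,"tz":0,"rx":0,"ry":0,"rz":0,"hand":30},{"tx":0,"ty":0,"tz":20,"rx":0,"ry":0,"rz":0,"hand":30},{"tx":0,"ty":0,"tz":20,"rx":0,"ry":0,"rz":0,"hand":30},{"tx":0,"ty":0,"tz":0,"rx":0,"ry":0,"rz":0,"hand":30}]'
python3 -m pendant '[{"tx":0,"ty":0,"tz":0,"rx":0,"ry":0,"rz":0,"hand":30},{"tx":0,"ty":0,"tz":0,"rx":0,"ry":0,"rz":0,"hand":30}]'
python3 go.py .5735 -.2945 .220
python3 - <<'E'
from h import *
c=cap('side');d=cap('top')
np.savez('side2.npz',**c)
cv2.imwrite('pics/c.png',np.hstack([cv2.resize(c['img'][40:200,190:340],(400,427)),cv2.resize(d['img'][80:280,250:450],(400,427))]))
E
```

```text
t: 5.63
ee_pos: [0.5719, -0.2952, 0.1801]
orientation: [0.36, 0.933, 0.0, -0.003]
wrist_force: [-0.8, -0.7, -1.9]
opening: 0.455
grip_force: 25.0
t: 5.8
ee_pos: [0.5744, -0.2962, 0.1846]
orientation: [0.36, 0.933, -0.0, 0.001]
wrist_force: [-0.5, 0.9, -1.3]
opening: 0.459
grip_force: 25.0
t 5.8 pos [ 0.5744 -0.2962  0.1846] yaw_y 47.8 tilt [ 9.e-04 -6.e-04 -1.e+00] shift [  1.8   0.7 -35.4] j [ 0.24  0.63  0.25  1.62 -0.18  0.91  1.38] op 0.45894500871974403
```

View pics/c.png

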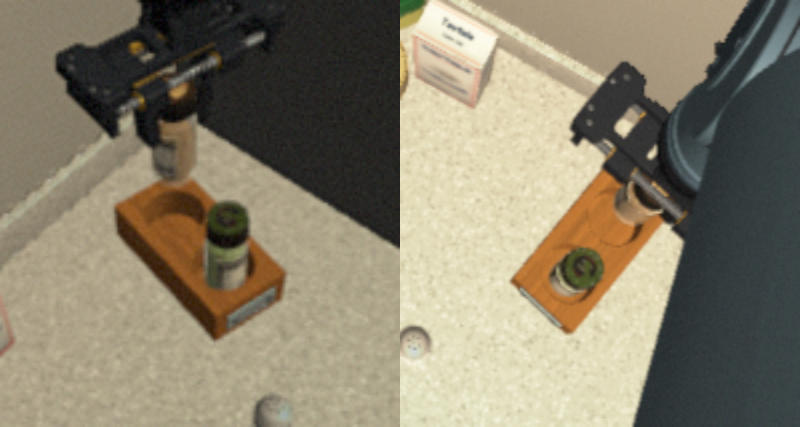

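The side view (left half) shows the jar hanging upright directly over the empty well, its underside at (172,180) and the well at (172,210). The green jar at (228,245) is still in its own well.

```bash
python3 - <<'E'
from h import *
c=dict(np.load('side2.npz'));P=cloud(c)
m=(P[...,2]>.1)&(P[...,2]<.14)&(np.hypot(P[...,0]-.574,P[...,1]+.295)<.03); q=P[m]
from scipy.optimize import least_squares
for lo,hi in((.1,.12),(.12,.14)):
    s=q[(q[:,2]>lo)&(q[:,2]<=hi)]; r=least_squares(lambda x:np.hypot(s[:,0]-x[0],s[:,1]-x[1])-.0205,[.574,-.295],loss='soft_l1',f_scale=.002); print(lo,len(s),r.x.round(4),np.abs(r.fun).mean())
n=P[(np.hypot(P[...,0]-.574,P[...,1]+.295)<.03)&(P[...,2]>.07)][:,2]; print('lowest',np.percentile(n,[0,1,3]))
E
python3 -m pendant '[{"tx":1,"ty":0.5,"tz":12,"rx":0,"ry":0,"rz":0,"hand":30},{"tx":0,"ty":0,"tz":12,"rx":0,"ry":0,"rz":0,"hand":30},{"tx":0,"ty":0,"tz":12,"rx":0,"ry":0,"rz":0,"hand":30},{"tx":0,"ty":0,"tz":0,"rx":0,"ry":0,"rz":0,"hand":30},{"tx":0,"ty":0,"tz":0,"rx":0,"ry":0,"rz":0,"hand":30}]'
python3 go.py .5735 -.2945 .086
```

```text
0.1 64 [ 0.573  -0.2974] 0.0007245752846644001
0.12 96 [ 0.573  -0.2972] 0.0006760455266379565
lowest [0.10341741 0.10784772 0.11325526]
t: 6.32
ee_pos: [0.5727, -0.2944, 0.1462]
orientation: [0.36, 0.933, 0.0, -0.001]
wrist_force: [-0.5, -0.1, -1.0]
opening: 0.451
grip_force: 25.0
t 6.3167 pos [ 0.5727 -0.2944  0.1462] yaw_y 47.79 tilt [-0.0026  0.0011 -1.    ] shift [-0.9  0.5 60.2] j [ 0.24  0.67  0.23  1.65 -0.19  0.85  1.39] op 0.45090980657826074
```

```bash
python3 -m pendant '[{"tx":-0.5,"ty":1,"tz":12,"rx":0,"ry":0,"rz":0,"hand":30},{"tx":0,"ty":0,"tz":12,"rx":0,"ry":0,"rz":0,"hand":30},{"tx":0,"ty":0,"tz":12,"rx":0,"ry":0,"rz":0,"hand":30},{"tx":0,"ty":0,"tz":12,"rx":0,"ry":0,"rz":0,"hand":30},{"tx":0,"ty":0,"tz":0,"rx":0,"ry":0,"rz":0,"hand":30}]'
python3 -m pendant '[{"tx":0,"ty":0,"tz":2,"rx":0,"ry":0,"rz":0,"hand":30},{"tx":0,"ty":0,"tz":2,"rx":0,"ry":0,"rz":0,"hand":30},{"tx":0,"ty":0,"tz":0,"rx":0,"ry":0,"rz":0,"hand":30}]'
python3 -m pendant '[{"tx":0,"ty":0,"tz":2,"rx":0,"ry":0,"rz":0,"hand":30},{"tx":0,"ty":0,"tz":0,"rx":0,"ry":0,"rz":0,"hand":30}]'
python3 go.py .5735 -.2945 .086
```

```text
t: 6.73
ee_pos: [0.5728, -0.2934, 0.0964]
orientation: [0.36, 0.933, 0.0, -0.002]
wrist_force: [-0.4, 0.0, -1.1]
opening: 0.458
grip_force: 25.0
t: 6.98
ee_pos: [0.5747, -0.2946, 0.0958]
orientation: [0.36, 0.933, -0.0, 0.0]
wrist_force: [-0.4, 0.2, -1.2]
opening: 0.46
grip_force: 25.0
t: 7.15
ee_pos: [0.5747, -0.2944, 0.0939]
orientation: [0.36, 0.933, 0.0, 0.0]
wrist_force: [0.1, 1.3, -1.4]
opening: 0.456
grip_force: 25.0
t 7.15 pos [ 0.5747 -0.2944  0.0939] yaw_y 47.79 tilt [ 4.e-04 -1.e-04 -1.e+00] shift [ 0.9 -0.9  7.9] j [ 0.26  0.75  0.21  1.66 -0.21  0.76  1.4 ] op 0.45604990275351054
```

```bash
for i in 1; do python3 -m pendant '[{"tx":0,"ty":0,"tz":1.5,"rx":0,"ry":0,"rz":0,"hand":30},{"tx":0,"ty":0,"tz":1.5,"rx":0,"ry":0,"rz":0,"hand":30},{"tx":0,"ty":0,"tz":0,"rx":0,"ry":0,"rz":0,"hand":30}]'|grep -E "ee_|wr"; python3 -m pendant '[{"tx":0,"ty":0,"tz":1,"rx":0,"ry":0,"rz":0,"hand":30},{"tx":0,"ty":0,"tz":0,"rx":0,"ry":0,"rz":0,"hand":30},{"tx":0,"ty":0,"tz":0,"rx":0,"ry":0,"rz":0,"hand":30}]'|grep -E "ee_|wr"; done
```

```text
ee_pos: [0.5744, -0.2943, 0.0905]
wrist_force: [0.0, 1.0, -1.5]
ee_pos: [0.5745, -0.2944, 0.0897]
wrist_force: [0.0, 0.1, -1.1]
```

```bash
python3 -m pendant '[{"tx":0,"ty":0,"tz":1,"rx":0,"ry":0,"rz":0,"hand":30},{"tx":0,"ty":0,"tz":0,"rx":0,"ry":0,"rz":0,"hand":30},{"tx":0,"ty":0,"tz":0,"rx":0,"ry":0,"rz":0,"hand":30}]'|grep -E "ee_|wr"; python3 -m pendant '[{"tx":0,"ty":0,"tz":1,"rx":0,"ry":0,"rz":0,"hand":30},{"tx":0,"ty":0,"tz":0,"rx":0,"ry":0,"rz":0,"hand":30},{"tx":0,"ty":0,"tz":0,"rx":0,"ry":0,"rz":0,"hand":30}]'|grep -E "ee_|wr"
```

```text
ee_pos: [0.5748, -0.2946, 0.0894]
wrist_force: [-0.8, 0.6, 5.1]
ee_pos: [0.575, -0.2948, 0.0894]
wrist_force: [-3.0, 2.1, 13.6]
```

Contact at TCP z = 0.0894, which is 7 mm above the grasp height on the worktop, so the jar stands on the well floor. I'll ease the push and release.

```bash
python3 -m pendant '[{"tx":0,"ty":0,"tz":-1,"rx":0,"ry":0,"rz":0,"hand":30},{"tx":0,"ty":0,"tz":0,"rx":0,"ry":0,"rz":0,"hand":30}]'
python3 -m pendant '[{"tx":0,"ty":0,"tz":0,"rx":0,"ry":0,"rz":0,"hand":44},{"tx":0,"ty":0,"tz":0,"rx":0,"ry":0,"rz":0,"hand":50},{"tx":0,"ty":0,"tz":0,"rx":0,"ry":0,"rz":0,"hand":62},{"tx":0,"ty":0,"tz":0,"rx":0,"ry":0,"rz":0,"hand":64},{"tx":0,"ty":0,"tz":0,"rx":0,"ry":0,"rz":0,"hand":64}]'
python3 -m pendant '[{"tx":0,"ty":0,"tz":-5,"rx":0,"ry":0,"rz":0,"hand":64},{"tx":0,"ty":0,"tz":-10,"rx":0,"ry":0,"rz":0,"hand":64},{"tx":0,"ty":0,"tz":-15,"rx":0,"ry":0,"rz":0,"hand":64},{"tx":0,"ty":0,"tz":-25,"rx":0,"ry":0,"rz":0,"hand":64},{"tx":0,"ty":0,"tz":-30,"rx":0,"ry":0,"rz":0,"hand":64}]'
python3 -m pendant '[{"tx":0,"ty":0,"tz":-30,"rx":0,"ry":0,"rz":0,"hand":64},{"tx":0,"ty":0,"tz":-20,"rx":0,"ry":0,"rz":0,"hand":64},{"tx":0,"ty":0,"tz":0,"rx":0,"ry":0,"rz":0,"hand":64},{"tx":0,"ty":0,"tz":0,"rx":0,"ry":0,"rz":0,"hand":64}]'
python3 - <<'E'
from h import *
c=cap('side');d=cap('top'); P=cloud(c)
for nm,x,y in(('stray',.573,-.295),('rackjar',.512,-.242)):
    for lo,hi in((.05,.085),(.094,.108)):
        s=P[(P[...,2]>lo)&(P[...,2]<hi)&(np.hypot(P[...,0]-x,P[...,1]-y)<.03)]
        from scipy.optimize import least_squares
        r=least_squares(lambda a:np.hypot(s[:,0]-a[0],s[:,1]-a[1])-.0205,[x,y],loss='soft_l1',f_scale=.002); print(nm,lo,len(s),r.x.round(4))
    t=P[(P[...,2]<.14)&(np.hypot(P[...,0]-x,P[...,1]-y)<.015)]; print('top z',np.percentile(t[:,2],90).round(4))
cv2.imwrite('pics/d.png',np.hstack([cv2.resize(c['img'][40:200,190:340],(400,427)),cv2.resize(d['img'][80:280,250:450],(400,427))]))
E
```

```text
t: 8.32
ee_pos: [0.5749, -0.2946, 0.0894]
orientation: [0.36, 0.933, -0.0, 0.0]
wrist_force: [-0.9, 1.6, 6.3]
opening: 0.455
grip_force: 25.0
t: 8.73
ee_pos: [0.5745, -0.2944, 0.0885]
orientation: [0.36, 0.933, -0.0, -0.0]
wrist_force: [0.3, 0.7, -1.3]
opening: 0.724
grip_force: 0.0
t: 9.15
ee_pos: [0.5737, -0.294, 0.1742]
orientation: [0.36, 0.933, 0.0, -0.001]
wrist_force: [0.6, -0.3, 0.4]
opening: 0.725
grip_force: 0.0
t: 9.48
ee_pos: [0.5753, -0.2948, 0.2257]
orientation: [0.36, 0.933, 0.0, 0.002]
wrist_force: [-1.2, -0.2, -0.9]
opening: 0.725
grip_force: 0.0
stray 0.05 133 [ 0.5731 -0.2955]
stray 0.094 60 [ 0.5727 -0.2954]
top z 0.1145
rackjar 0.05 138 [ 0.5111 -0.2446]
rackjar 0.094 59 [ 0.5117 -0.2444]
top z 0.1144
```

View pics/d.png

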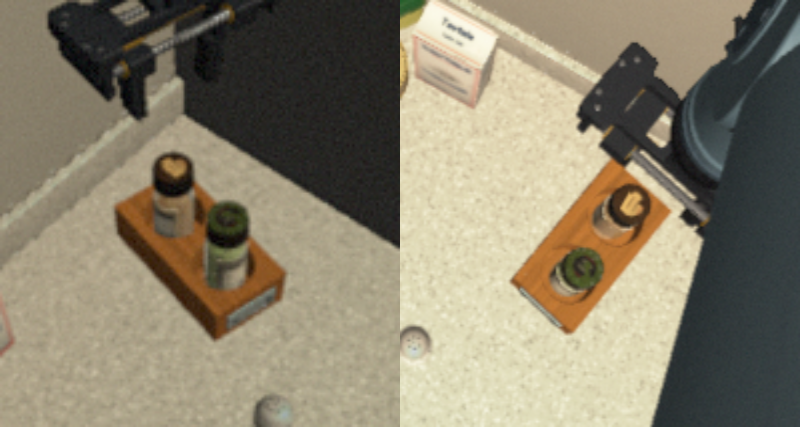

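The jar stands upright in the well (side view, (175,195)) beside the green jar at (228,245). Both tops are at the same height and the gripper is clear.

```bash
python3 -c "
from cell import arm
print(arm.job_done())"
```

```text
the job is handed in; nothing more can be done
None
```

The stray jar now stands upright on the floor of the rack's empty well, the green jar is still in its own well, and the job was handed in at about 9.6 s of the 32 s allowed.

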